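# Lock a board carrier in the strut fixture with a hammer-head post

### The arm

A 6-joint arm with a two-finger parallel gripper is mounted at the origin on a cart in front of the work surface, level with it; the furniture and walls round the work are solid. World frame = base frame: x ahead of the robot, y to its left, z up, the work surface at z = 0. Lengths are in mm, angles in rad, forces in N, time in s.
With the tool pointing down it reaches from about 375 to 925 mm from the base axis. Payload 5.7 kg.
Tool frame: the origin (TCP) lies at the very end of the fingers, on their centre line; the grasp point (between the pads) lies 19 mm behind it; x points along the fingers, y is the direction in which the jaws open and shut, and the axes are right-handed (so a half turn about x gives the same grasp; the last joint's range is limited). The gripper opens to 85 mm and grips with 20 to 120 N. Pads are 22 mm wide; open, the fingers measure 114 mm over their backs; the gripper's body (76 mm by 85 mm) begins 54 mm behind the grasp point. The pads swing forward as they close: fully open they stand 13 mm farther back than shut.
Start: joints at [-1.285, 0.359, 1.51, -0, 1.272, -0.115], TCP at [234.075, -552.424, 231.267] pointing down, gripper open.
Joint ranges: [-2.97, 2.97], [-1.01, 2.36], [0.21, 2.38], [-0.96, 4.11], [0.2, 2.71], [-2.98, 2.98]. Speed limits (rad/s): [2.39, 2.39, 3.14, 3.14, 3.14, 3.14].

### API

Orientations are given as a unit quaternion [x, y, z, w].
In Python, from bench import arm gives the robot as it stands. The module is installed in compiled form; this text tells all that it offers.
- The arm moves only by the tool move_arm, never from a script. Its arguments are lists of equal length, an entry for each row: "translation": the shift along the tool's x, y, z in mm, a list of three; "turn": the turn, a rotation vector about the tool's x, y, z in degrees, a list of three; "hand": the closure, from 0 (fully open) to 1 (shut). A call has 1 to 12 rows; each row is the pose to reach, as a shift and turn from the pose commanded when the call began, along the tool's axes at that moment; what a row does not reach only later rows make up. A row lasts 1/8 s, in which the tool goes at most 62.5 mm and 10.7 degrees, less where a joint would pass 70% of its speed; a pose out of reach is approached as far as the arm can. A call with a gripper value outside its range is refused whole. The fingers move at their own pace and stop on an object; "force" is the grip in N (left out, the last holds). Time passes only in rows, so rows that repeat a pose let the fingers close. It gives the time, the measured TCP pose, the force and the opening at its end, in the units of the state.
- arm.observe(): the state, without advancing time (a new reading comes with each control period).
- arm.grab_frame(name): name is "side" or "top"; returns the picture (384x512x3 uint8, red, green, blue); there is no depth.
- arm.calibration(name): a dict with "K" (3x3 intrinsics, pixels), "eye" and "attitude" of the camera in the world. Camera axes: x right, y down, z forward; pixel columns grow to the right and rows downward; lengths in mm; the calibration is good to about 2 mm. A picture is of the moment at which its call begins. calibration takes no time and is no camera call.
- arm.finish_job(): hands the job in, once; it reports no verdict.
Trained networks look in the newest picture that a camera, given by its name, has taken for a name from the list of things; names that differ only in an ending like _2 or _b are one class to them, and where a whole thing is asked for, a point or a joint stands for the part that bears it (a point fixed in the world has none). Each returns a list of dicts, best first, with "confidence" (0 to 1); they miss things now and then, are a little off and sometimes report something else, mostly with a low value. They report only what shows in the picture. A call takes as long as a camera call. They do not tell look-alikes from the thing itself.
- arm.recognise(camera, label): "point" ([column, row] in pixels, amid what is visible of it).
- arm.mark_of(camera, label): "point" ([column, row] in pixels: a listed point, or the origin of a listed thing).
The state is a dict: "clock": time; "qpos": joint angles; "dq": joint speeds; "joint_efforts": joint torques, N m; "eef_pos": TCP position; "ee_rot": TCP orientation; "force": force on the tool from outside, world axes, zero at the start; "moment": the same for the moment, N m; "finger_gap": opening from 0.0 (shut) to 1.0 (fully open).
Only numpy, scipy, OpenCV 4.12 (cv2) and the standard library are available. Lean on these libraries where they do the work, as an engineer would, in place of code of your own. Each camera call takes 0.05 s, during which the arm holds its last target. There are 200 camera calls.

### The job

Take the hammer-head post out of its holder block, lower its head through the slot of the strut on the bare part in front of the board carrier until the collar sits on the strut, and give it a quarter turn so that the head catches under the lips. Then slide the turned post along the slot so that it, and not the gripper, pushes the carrier fully home against the end stop, under the sprung clip, which must ride over the carrier's ridge and snap down behind it. Leave the post standing seated, turned and against the carrier, let go of it, and do not disturb the tape roll, solder reel and heat sink.

Things in the scene. Friction and masses are not known exactly. Their poses are not given: they have to be found in the camera images.
- fixture: fixed base plate 90 x 300 mm with a slotted steel strut (41 mm wide, 280 long) along its y. Origin: centre of the underside, on the worktop; z up. Top of the strut's lips z = 47 mm. Slot 22 mm wide on x = 0, along y; lips 6 mm thick, cavity below 36 mm wide, floor at z = 9 mm. End cap closes it at y = -140 mm. Carrier lies towards +y, bare slot towards -y
- insert_point (a point): fixture point x = 0, y = -105, z = 47 mm: middle of the bare slot, at the top of the lips; axes as the fixture's. A post put in here is 20 mm or more clear of the carrier
- end_face (a point): fixture point x = 0, y = +100, z = 47 mm: foot of the end stop's face (block up to z = 62 mm, clip up to 73 mm). Two guide rails with inner faces x = +-31.5 mm, top z = 56 mm, y = -45 to +100 mm, keep the carrier straight
- post: loose upright hammer-head post, 110 mm tall, 0.18 to 0.29 kg. Origin: centre of the head's underside; z up; y along the head. Steel head 18 (x) x 33 (y, round ends) x 8 mm, chamfered foot; neck 14 mm round to z = 18; collar 40 mm round, z = 18 to 28. Seated in the strut: origin at fixture z = 29 mm, head 4 mm below the lips. Head along fixture y enters, along x is caught; turn either way
- post_grip (a point): point on the post's axis, 75 mm above its origin: on the black rectangular grip, 24 (x) x 36 (y) mm, z = 28 to 108 mm above the origin. Its long side is in line with the head, so it shows which way the head points. May be gripped across either width
- carrier: loose aluminium plate 60 (x) x 110 (y) x 8 mm, 0.13 to 0.25 kg, on the strut between the rails, a green circuit board fixed on it (top 18 mm above the plate's underside). Origin: centre of the underside; axes as the fixture's. Ramped ridge 4 mm high, 2 to 15 mm back from the +y edge. Home: +y edge on the end stop, origin at fixture y = +45 mm; starts 30 to 50 mm short
- push_edge (a point): middle of the carrier's -y edge, where the post's collar pushes; with the carrier home it is at fixture y = -10 mm and the post's axis at fixture y = -30 mm. Riding under the clip takes up to about 10 N more than sliding
- holder: fixed grey block 70 x 85 x 30 mm with a through well 23 x 38 mm in which the post stands at the start, collar on the block's top (post origin 12 mm above the worktop), head along the block's y. Origin: centre of the underside. The post lifts straight out
- clip (a joint): sprung steel leaf 30 mm wide hinged on top of the end stop, with a round bead at its end over the carrier's path; 0 rad = down (free, or snapped in behind the ridge), about 0.1 rad = lifted on top of the ridge. It springs down by itself
- tape: loose orange tape roll, 76 mm across, 19 mm high, bystander
- reel: loose reel of solder, 53 mm across, 24 mm high, bystander
- sink: loose finned heat sink, 30 x 35 x 18 mm, bystander
Not all that is in view belongs to the job. Leave any purple or yellow look-alike of the post alone.

How it is judged:
By the outcome, as a careful person would: the job done as asked, in the order asked, and still so for the second after the job is handed in, with the robot touching nothing.
It also fails if it takes over 51 s, if anything falls off the work surface, if the arm or the gripper's body presses on something with over 40 N, if the wrist force passes 120 N, or if a joint passes its speed limit or range.

## Working session

There is one attempt and no reset: what is moved stays moved. The work goes in short steps, Python scripts to look and compute and a tool call to move; the robot and the scene stay as the last step left them, time stands still between calls to the robot, and variables do not carry over. Pictures are saved under pics/ and viewed, about 8 in all and at most 12, crops included, and the job is handed in when it is done.

Besides the shell and the picture viewer there is one more tool, called as name(argument=value, ...) on one line, values as JSON. move_arm: Moves the arm, as the interface text tells. Its arguments: {"type":"object","properties":{"translation":{"type":"array"},"turn":{"type":"array"},"hand":{"type":"array"},"force":{"type":"number"}},"required":["translation","turn","hand"]}

```bash
mkdir -p pics
python3 - <<'E'
from bench import arm
import cv2,numpy as np
s=arm.observe();print(s)
for c in("side","top"):
    k=arm.calibration(c);print(c,{a:np.array(b).tolist() for a,b in k.items()})
    f=arm.grab_frame(c);cv2.imwrite(f"pics/{c}0.png",f[:,:,::-1])
    for l in("post","post_grip","holder","insert_point","end_face","push_edge","carrier","fixture","tape","reel","sink"):
        try:print(l,[(np.round(d["point"],1).tolist(),round(d["confidence"],2)) for d in arm.mark_of(c,l)][:4])
        except Exception as e:print(l,e)
print(arm.observe()["clock"])
a=cv2.imread("pics/side0.png");b=cv2.imread("pics/top0.png")
cv2.imwrite("pics/both0.png",cv2.resize(np.vstack([a,b]),(400,600)) if 0 else np.hstack([a,b])[:, :])
E
```

```text
{'clock': 0.0, 'qpos': array([-1.28513740e+00,  3.59517690e-01,  1.51145709e+00,  1.33503247e-05,
        1.27248061e+00, -1.15087148e-01]), 'dq': array([ 0.00051763, -0.00114325,  0.00133905,  0.00041233, -0.00035007,
        0.00101941]), 'joint_efforts': array([ 1.27865955e-03, -5.27616441e+01, -2.78620148e+01,  2.74207332e-04,
        1.30900182e-02, -3.96416084e-06]), 'eef_pos': array([ 233.87294934, -551.79713111,  230.43664081]), 'ee_rot': array([-0.69290764, -0.14139409,  0.69301085, -0.14008095]), 'force': array([ 0.70804542,  0.0490813 , -0.26672553]), 'moment': array([ 0.08779001, -0.03133336,  0.00977547]), 'finger_gap': 0.9981556091387096}
side {'K': [[395.5264773130449, 0.0, 256.1531702394781], [0.0, 395.5264773130449, 186.0673261764044], [0.0, 0.0, 1.0]], 'eye': [169.2770262959299, 688.7781964881005, 439.5863675500152], 'attitude': [-0.16793440807001675, 0.8114072979726992, -0.5492282066907629, 0.10846477934364224]}
post [([295.3, 202.8], 0.83), ([285.4, 181.2], 0.74), ([296.0, 176.1], 0.54)]
post_grip [([285.2, 161.5], 0.57), ([296.5, 174.2], 0.56), ([296.2, 153.1], 0
[... 418 characters left out ...]
3472602, 0.0, 254.5062738456575], [0.0, 421.1910703472602, 193.1719269459145], [0.0, 0.0, 1.0]], 'eye': [458.41052168421254, -146.00909699226685, 1003.9781267978283], 'attitude': [-0.7020014901051311, 0.711126268593514, -0.02278411568711534, 0.03121253079769606]}
post [([341.0, 203.2], 0.8), ([300.7, 229.6], 0.77), ([387.3, 200.9], 0.62)]
post_grip [([392.8, 202.8], 0.87), ([302.9, 232.8], 0.77), ([351.2, 199.1], 0.75)]
holder [([341.1, 201.0], 0.9)]
insert_point [([235.7, 183.2], 0.6)]
end_face [([150.6, 160.6], 0.74)]
push_edge [([216.9, 181.1], 0.95)]
carrier [([194.9, 172.4], 0.72), ([338.8, 138.7], 0.25)]
fixture []
tape [([184.3, 255.2], 0.65)]
reel [([236.0, 181.3], 0.64)]
sink []
1.2
```

Run:
```python
import cv2
a=cv2.imread("pics/side0.png");b=cv2.imread("pics/top0.png")
cv2.imwrite("pics/s.png",cv2.resize(a[110:310,110:376],(798,600),interpolation=cv2.INTER_CUBIC))
cv2.imwrite("pics/t.png",cv2.resize(b[90:300,120:440],(800,525),interpolation=cv2.INTER_CUBIC))
```

```text
(no output)
```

View pics/s.png

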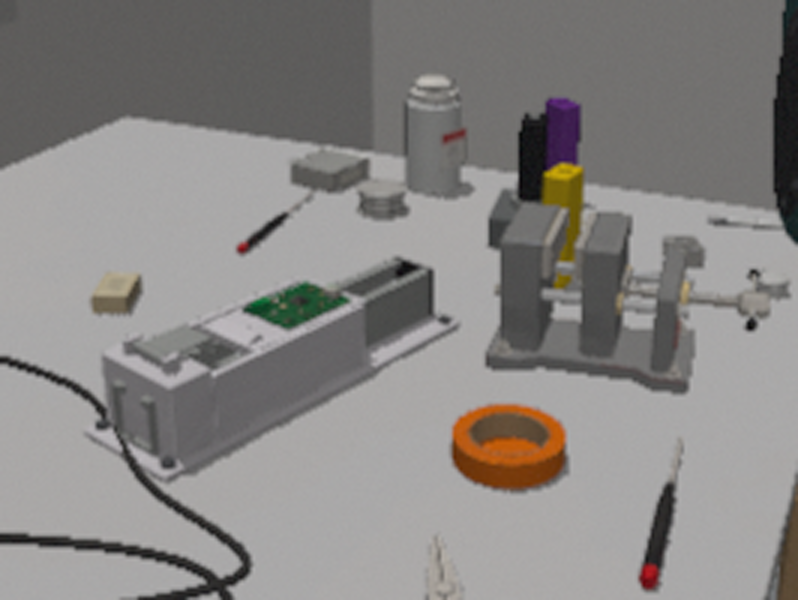

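View pics/t.png

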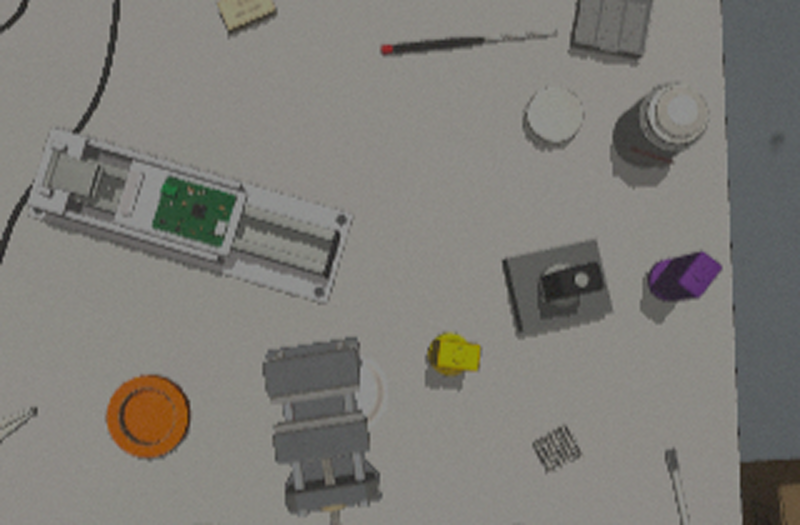

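```bash
cat > h.py <<'E'
from bench import arm
import cv2,numpy as np
from scipy.spatial.transform import Rotation as R
CAL={c:arm.calibration(c) for c in("side","top")}
def proj(c,P):
    k=CAL[c];q=R.from_quat(k["attitude"]).inv().apply(np.atleast_2d(P)-k["eye"])@np.array(k["K"]).T
    return q[:,:2]/q[:,2:]
def ray(c,p):
    k=CAL[c];return np.array(k["eye"]),R.from_quat(k["attitude"]).apply(np.linalg.solve(k["K"],[*p,1]))
def onz(c,p,z):
    e,d=ray(c,p);return e+d*(z-e[2])/d[2]
def tri(ps,pt):
    from scipy.optimize import least_squares
    f=lambda X:np.r_[proj("side",X)[0]-ps,proj("top",X)[0]-pt]
    r=least_squares(f,[450,-150,50.]);return r.x,np.abs(r.fun).max()
E
python3 - <<'E'
from h import *
np.set_printoptions(precision=1,suppress=True)
for n,s,t,z in[("ins",(240.7,202.8),(235.7,183.2),47),("end",(171.8,232.3),(150.6,160.6),47),("push",(220.5,205.3),(216.9,181.1),51),
 ("post",(285.4,181.2),(341,203.2),12),("grip",(285.2,161.5),(351.2,199.1),87),("holder",(285.6,186.7),(341.1,201),0),("carrier",(203.5,217),(194.9,172.4),47),("tape",(280.6,262.2),(184.3,255.2),0)]:
    print(n,*tri(s,t),"top@z",onz("top",t,z),"side@z",onz("side",s,z))
c=lambda u,v:(120+u*.4-.3,90+v*.4-.3)
for n,z,cs in[("plate",6,[(48,130),(352,212),(325,302),(28,210)]),("holder",30,[(503,258),(597,240),(612,313),(520,334)])]:
    print(n,*[onz("top",c(*p),z)[:2] for p in cs])
print("reel",onz("top",c(555,115),24)); print("sink",onz("top",c(558,449),18)); print("yellow",onz("top",c(458,354),110),"purple",onz("top",c(700,275),110),"bottle",onz("top",c(683,112),100),"vise",onz("top",c(312,370),60))
E
```

```text
ins [548.5 -95.2  46.8] 3.2961930288780366 top@z [555.1 -92.4  47. ] side@z [540.2 -96.1  47. ]
end [606.2 100.2  50.6] 1.4157587286231887 top@z [610.  102.9  47. ] side@z [606.8  94.7  47. ]
push [564.  -48.3  55.3] 2.091959425369595 top@z [560.1 -49.8  51. ] side@z [573.6 -55.9  51. ]
post [ 507.9 -335.5   23.2] 0.270117050504723 top@z [ 508.  -337.8   12. ] side@z [ 517.8 -362.7   12. ]
grip [ 514.1 -347.1   79.2] 0.4720795933353088 top@z [ 512.9 -345.7   87. ] side@z [ 507.9 -324.2   87. ]
holder [ 512.  -340.3    3.5] 0.9297306869351587 top@z [ 513.9 -340.5    0. ] side@z [ 512.2 -349.6    0. ]
carrier [583.6   2.3  44.4] 0.895024794140511 top@z [581.3   0.9  47. ] side@z [583.1   6.9  47. ]
tape [389.8  34.3  -3.9] 0.03548179123370687 top@z [390.2  33.6   0. ] side@z [387.9  40.    0. ]
plate [662.8 142.2] [ 579.3 -149.4] [ 493.8 -122.7] [585.6 160.7]
holder [ 531.6 -288.6] [ 547.2 -375.9] [ 479.5 -387.5] [ 461.2 -302.5]
reel [ 666.3 -341.6   24. ]
sink [ 354.9 -336.7   18. ]
yellow [ 444.8 -236.9  110. ] purple [ 508.9 -443.   110. ] bottle [ 651.1 -437.1  100. ] vise [ 431.4 -111.6   60. ]
```

```bash
cat >> h.py <<'E'
def T(p,L):  # pose x,y,yaw(deg); pts
    return R.from_euler("z",p[2],degrees=True).apply(np.array(L,float).reshape(-1,3)).reshape(np.shape(L))+[p[0],p[1],0]
def rect(w,l,z,y0=0): 
    a=[(-w/2,-l/2+y0,z),(w/2,-l/2+y0,z),(w/2,l/2+y0,z),(-w/2,l/2+y0,z)]
    return [(a[i],a[(i+1)%4]) for i in range(4)]
FIX=rect(90,300,5)+[((x,-138,47),(x,-65,47)) for x in(-11,11,-20.5,20.5)]
HOLD=rect(70,85,30)
def grad(f):
    g=cv2.GaussianBlur(f.astype(np.float32),(0,0),.9).mean(2)
    return np.hypot(cv2.Sobel(g,cv2.CV_32F,1,0),cv2.Sobel(g,cv2.CV_32F,0,1))
def score(p,L,G):
    W=T(p,L);s=0
    for c,g in G.items():
        for a,b in W:
            q=proj(c,a+(b-a)*np.linspace(0.03,.97,40)[:,None]).astype(np.float32)
            s+=np.minimum(cv2.remap(g,q[:,:1],q[:,1:],1),60).mean()
    return s
def fit(p0,L,G,d=(8,8,3)):
    from scipy.optimize import differential_evolution as de
    r=de(lambda p:-score(p,L,G),[(a-b,a+b) for a,b in zip(p0,d)],seed=1,popsize=12,maxiter=40,tol=1e-4)
    return r.x,-r.fun/len(L)/len(G)
def draw(f,c,p,L,s,box,col=(0,0,255)):
    x,y,w,h=box;o=f if f.shape[0]==h*s and f.shape[1]==w*s else cv2.resize(f[y:y+h,x:x+w],None,fx=s,fy=s,interpolation=cv2.INTER_CUBIC)
    for a,b in T(p,L):
        q=((proj(c,[a,b])-[x,y]+.5)*s).astype(int);cv2.line(o,q[0].tolist(),q[1].tolist(),col,1)
    return o
E
python3 - <<'E'
from h import *
np.set_printoptions(precision=1,suppress=True)
I={c:cv2.imread(f"pics/{c}0.png") for c in("side","top")}
G={c:grad(f) for c,f in I.items()}
P={}
for n,p0,L in[("fix",(580,7,-16.5),FIX),("hold",(506,-338,10),HOLD)]:
    for cs in(["top"],["top","side"]):
        p,s=fit(p0,L,{c:G[c] for c in cs});print(n,cs,p,s)
        if len(cs)==1:P[n]=p
GR=rect(24,36,120)+rect(24,36,50)[:0]
p,s=fit((*P["hold"][:2],P["hold"][2]),GR,{"top":G["top"]},(8,8,4));print("grip",p,s)
print(proj("top",[*P["hold"][:2],120]))
o=draw(I["top"],"top",P["fix"],FIX,5,(125,130,150,90))[:, :]
o2=draw(I["top"],"top",P["hold"],HOLD,5,(310,170,70,70));o2=draw(o2,"top",p,GR,5,(310,170,70,70),(0,255,255))
cv2.imwrite("pics/ov1.png",o);cv2.imwrite("pics/ov2.png",o2)
E
```

```text
fix ['top'] [574.7  11.4 -17.8] 51.953853607177734
fix ['top', 'side'] [575.3  10.9 -17.6] 52.20820617675781
hold ['top'] [ 503.8 -341.2   12. ] 60.0
hold ['top', 'side'] [ 503.7 -337.2   12.1] 52.521697998046875
grip [ 507.  -340.6   10.9] 54.69349670410156
[[352.6 202.5]]
```

View pics/ov1.png

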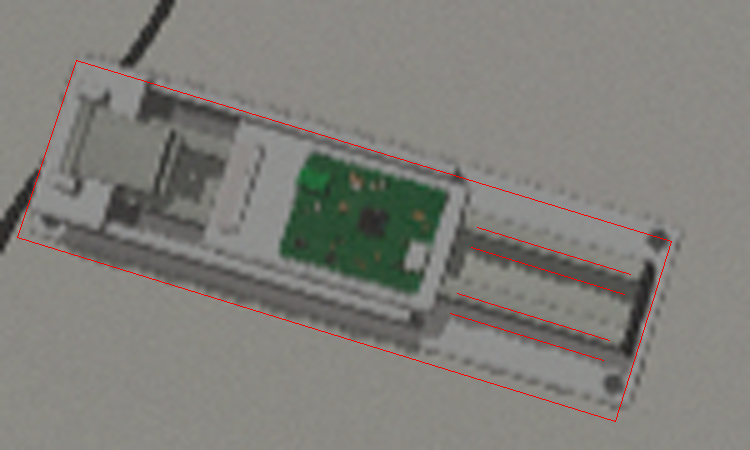

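View pics/ov2.png

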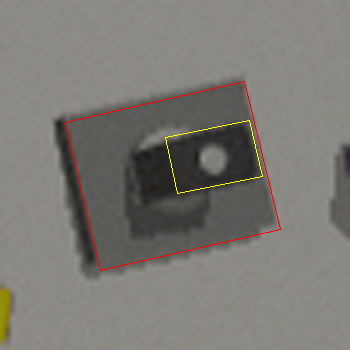

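Run:
```python
from h import *
np.set_printoptions(precision=1,suppress=True)
f=np.mean([arm.grab_frame("top").astype(float) for _ in range(4)],0)[:,:,::-1];cv2.imwrite("pics/top1.png",f)
f=f.astype(np.uint8)
G={"top":grad(f)}
for z in(4,6):
    p,s=fit((580,8,-16.8),rect(90,300,z),G,(5,5,1.5));print(z,p,s)
L=rect(90,300,6)+[((x,-138,47),(x,-65,47)) for x in(-11,11,-20.5,20.5)]+rect(30,1,73,105)[:0]+[((-31.5,y,47),(31.5,y,47)) for y in(-140,)]
o=draw(np.clip(f.astype(float)*1.6-60,0,255).astype(np.uint8),"top",p,L,8,(205,160,70,60))
cv2.imwrite("pics/ov3.png",o)
```

```text
4 [576.   11.2 -16.7] 46.154048919677734
6 [576.   12.3 -16.3] 45.6009635925293[ WARN:0@2.843] global loadsave.cpp:1063 imwrite_ Unsupported depth image for selected encoder is fallbacked to CV_8U.
```

View pics/ov3.png

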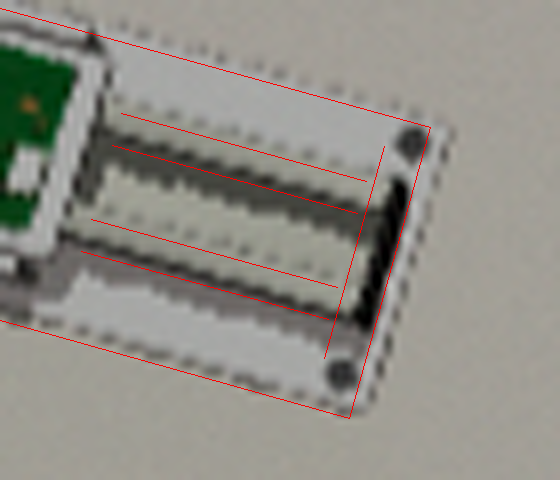

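Run:
```python
from h import *
from scipy.optimize import least_squares
np.set_printoptions(precision=1,suppress=True,linewidth=150)
f=cv2.imread("pics/top1.png").astype(np.float32).mean(2)
obs=np.array([(261.1,175.5),(250.1,211),(140.5,139.9),(128.5,175.9)])
M=np.array([(45,-150,5),(-45,-150,5),(45,150,5),(-45,150,5)],float)
r=least_squares(lambda p:(proj("top",T(p,M))-obs).ravel(),(578,8,-16.5));p=r.x;print(p,r.fun)
def prof(p,xs,ys,z):
    g=np.array([[(x,y,z) for y in ys] for x in xs]);q=proj("top",T(p,g).reshape(-1,3)).astype(np.float32)
    return cv2.remap(f,q[:,:1],q[:,1:],1).reshape(len(xs),len(ys))
xs=np.arange(-30,31,1.)
for yaw in np.arange(-18,-14.9,.25):
    c=T((*p[:2],p[2]),[0,-100,47]); o=T((0,0,yaw),[0,-100,0])
    q=(c[0]-o[0],c[1]-o[1],yaw);w=prof(q,xs,np.arange(-130,-69,2.),47).mean(1)
    print(yaw,round((np.diff(w)**2).sum()),end="; ")
print();w=prof(p,xs,np.arange(-130,-69,2.),47).mean(1);print(np.c_[xs,w].T.round(0).astype(int).tolist())
ys=np.arange(-160,-120,1.);print(ys[0],prof(p,np.arange(-8,9,2.),ys,47).mean(0).round().astype(int).tolist())
```

```text
[579.4   7.7 -17.1] [-0.8 -0.5 -0.5  0.2  0.3  0.3  1.  -0.1]
-18.0 1980; -17.75 2005; -17.5 2024; -17.25 2029; -17.0 2034; -16.75 2025; -16.5 2007; -16.25 1980; -16.0 1944; -15.75 1906; -15.5 1860; -15.25 1820; -15.0 1761; 
[[-30, -29, -28, -27, -26, -25, -24, -23, -22, -21, -20, -19, -18, -17, -16, -15, -14, -13, -12, -11, -10, -9, -8, -7, -6, -5, -4, -3, -2, -1, 0, 1, 2, 3, 4, 5, 6, 7, 8, 9, 10, 11, 12, 13, 14, 15, 16, 17, 18, 19, 20, 21, 22, 23, 24, 25, 26, 27, 28, 29, 30], [126, 116, 109, 105, 103, 103, 99, 89, 79, 80, 93, 108, 118, 124, 127, 128, 129, 129, 126, 124, 125, 128, 130, 132, 133, 133, 134, 134, 133, 129, 122, 110, 98, 88, 82, 80, 80, 80, 79, 78, 79, 89, 105, 116, 123, 128, 129, 130, 130, 129, 128, 130, 134, 138, 141, 142, 143, 142, 142, 142, 142]]
-160.0 [136, 136, 137, 136, 136, 133, 124, 119, 128, 138, 140, 128, 103, 69, 49, 45, 49, 55, 68, 86, 100, 105, 106, 105, 105, 107, 109, 109, 108, 108, 109, 111, 111, 110, 109, 108, 108, 110, 112, 112]
```

```bash
cat >> h.py <<'E'
def goto(x,y,z,yaw,s=None):
    """tool-frame shift & rotvec from current to: tool down, jaw axis at world yaw deg (nearest of the two)"""
    s=s or arm.observe();C=R.from_quat(s["ee_rot"])
    tx=np.array([0,0,-1.]);a=np.radians(yaw)
    out=[]
    for k in(0,np.pi):
        ty=np.array([np.cos(a+k),np.sin(a+k),0]);Rt=R.from_matrix(np.c_[tx,ty,np.cross(tx,ty)])
        out.append((C.inv()*Rt).as_rotvec(degrees=True))
    return C.inv().apply(np.array([x,y,z])-s["eef_pos"]),out
E
python3 - <<'E'
from h import *
np.set_printoptions(precision=2,suppress=True)
s=arm.observe();C=R.from_quat(s["ee_rot"]).as_matrix();print(C,s["clock"])
print(goto(504.5,-341,200,12))
E
```

```text
[[-0.    0.39 -0.92]
 [ 0.   -0.92 -0.39]
 [-1.   -0.    0.  ]] 1.4
(array([  31.28,  -89.16, -331.49]), [array([-79.03,  -0.  ,   0.01]), array([100.97,   0.01,   0.  ])])
```

move_arm(translation=[[31,-89,-331],[31,-89,-331],[31,-89,-331],[31,-89,-331],[31,-89,-331],[31,-89,-331],[31,-89,-331],[31,-89,-331],[31,-89,-331],[31,-89,-331]], turn=[[-79,0,0],[-79,0,0],[-79,0,0],[-79,0,0],[-79,0,0],[-79,0,0],[-79,0,0],[-79,0,0],[-79,0,0],[-79,0,0]], hand=[0,0,0,0,0,0,0,0,0,0], force=60)

```text
clock: 2.65
eef_pos: [504.1, -341.5, 200.3]
ee_rot: [0.446, 0.549, -0.446, 0.549]
force: [0.7, -0.7, 0.2]
finger_gap: 0.999
```

Run:
```python
from h import *
np.set_printoptions(precision=2,suppress=True)
s=arm.observe();print(s["clock"],s["eef_pos"],s["qpos"],s["force"]);print(goto(504.5,-341,68,12))
```

```text
2.65 [ 504.05 -341.45  200.3 ] [-0.71  0.4   1.53  0.    1.21 -0.92] [ 0.75 -0.71  0.16]
(array([132.3 ,   0.53,  -0.35]), [array([-0.13, -0.  , -0.  ]), array([179.87,  -0.  ,   0.  ])])
```

move_arm(translation=[[50,0,0],[100,0.5,0],[125,0.5,0],[132,0.5,0],[132,0.5,0],[132,0.5,0],[132,0.5,0],[132,0.5,0],[132,0.5,0],[132,0.5,0],[132,0.5,0],[132,0.5,0]], turn=[[0,0,0],[0,0,0],[0,0,0],[0,0,0],[0,0,0],[0,0,0],[0,0,0],[0,0,0],[0,0,0],[0,0,0],[0,0,0],[0,0,0]], hand=[0,0,0,0,0,1,1,1,1,1,1,1], force=60)

```text
clock: 4.15
eef_pos: [505.0, -341.4, 68.7]
ee_rot: [0.445, 0.549, -0.445, 0.55]
force: [0.3, 0.6, 4.9]
finger_gap: 0.275
```

Run:
```python
from h import *
np.set_printoptions(precision=2,suppress=True)
s=arm.observe();print(s["clock"],s["eef_pos"],s["force"],s["moment"],s["finger_gap"]);print(goto(504.5,-341,68,12))
f=arm.grab_frame("top");cv2.imwrite("pics/top2.png",f[:,:,::-1])
g=arm.grab_frame("side");cv2.imwrite("pics/side2.png",g[:,:,::-1])
o=np.hstack([cv2.resize(x[:,:,::-1][a:a+100,b:b+100],(400,400),interpolation=2) for x,a,b in((f,150,300),(g,110,240))]);cv2.imwrite("pics/c2.png",o)
```

```text
4.15 [ 504.99 -341.41   68.69] [0.31 0.6  4.9 ] [ 0.11 -0.05  0.01] 0.2745124539196749
(array([ 0.69, -0.4 , -0.5 ]), [array([-0.04,  0.03, -0.03]), array([179.96,  -0.05,  -0.05])])
```

View pics/c2.png

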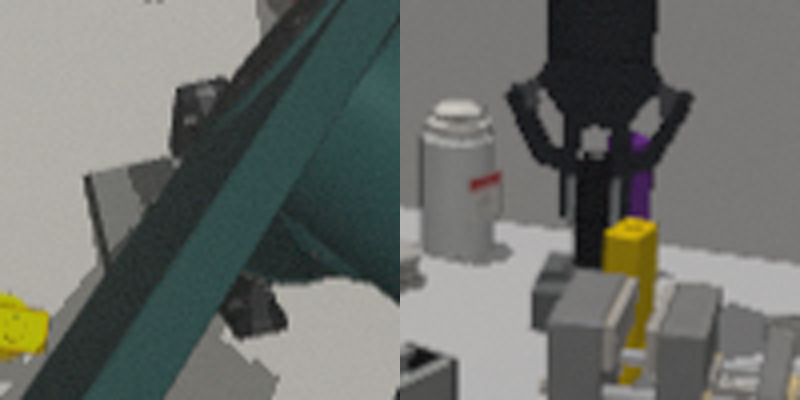

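move_arm(translation=[[-10,0,0],[-40,0,0],[-90,0,0],[-130,0,0],[-130,0,0],[-130,0,0]], turn=[[0,0,0],[0,0,0],[0,0,0],[0,0,0],[0,0,0],[0,0,0]], hand=[1,1,1,1,1,1])

```text
clock: 5.0
eef_pos: [503.6, -340.5, 197.3]
ee_rot: [0.445, 0.55, -0.445, 0.549]
force: [-0.7, 0.3, -2.7]
finger_gap: 0.272
```

Run:
```python
from h import *
np.set_printoptions(precision=2,suppress=True)
s=arm.observe();print(s["clock"],s["eef_pos"],s["force"],s["moment"],s["finger_gap"])
p=(579.7,7.7,-17.05);t=T(p,[0,-105,47]);print(t);print(goto(t[0],t[1],200,-17.05))
```

```text
5.0 [ 503.57 -340.54  197.34] [-0.69  0.34 -2.7 ] [ 0.   -0.04 -0.03] 0.27225041705180975
[548.91 -92.69  47.  ]
(array([  -2.4 ,   95.75, -233.07]), [array([29.02, -0.07,  0.12]), array([-150.98,   -0.15,   -0.1 ])])
```

move_arm(translation=[[0,96,-233],[0,96,-233],[0,96,-233],[0,96,-233],[0,96,-233],[0,96,-233],[30,96,-233],[60,96,-233],[60,96,-233],[60,96,-233]], turn=[[29,0,0],[29,0,0],[29,0,0],[29,0,0],[29,0,0],[29,0,0],[29,0,0],[29,0,0],[29,0,0],[29,0,0]], hand=[1,1,1,1,1,1,1,1,1,1])

```text
clock: 6.25
eef_pos: [550.4, -94.6, 138.7]
ee_rot: [-0.569, -0.42, 0.569, -0.42]
force: [0.4, -0.2, -1.9]
finger_gap: 0.269
```

Run:
```python
from h import *
np.set_printoptions(precision=2,suppress=True)
S=[]
f=arm.grab_frame("top");g=arm.grab_frame("side")
s=arm.observe();print(s["clock"],s["eef_pos"],s["force"],s["moment"],s["finger_gap"])
cv2.imwrite("pics/top3.png",f[:,:,::-1]);cv2.imwrite("pics/side3.png",g[:,:,::-1])
p=(579.7,7.7,-17.05);t=T(p,[0,-105,47]);print(goto(t[0],t[1],130,-17.05))
for c in("top","side"):
  for l in("post","post_grip","insert_point"):
    print(c,l,[(np.round(d["point"],1).tolist(),round(d["confidence"],2)) for d in arm.mark_of(c,l)][:4])
e=s["eef_pos"];print("exp origin",proj("top",e-[0,0,56.7]),proj("side",e-[0,0,56.7]),proj("side",e+[0,0,19]),"ins",proj("side",t),proj("top",t))
o=np.hstack([cv2.resize(x[:,:,::-1][a:a+100,b:b+100],(400,400),interpolation=2) for x,a,b in((f,130,190),(g,130,190))]);cv2.imwrite("pics/c3.png",o)
```

```text
6.35 [551.17 -94.32 139.5 ] [ 0.18 -0.55 -2.09] [0.04 0.02 0.03] 0.2722021793114402
(array([ 9.49, -2.66, -0.9 ]), [array([-0.03,  0.  , -0.12]), array([179.97,  -0.19,  -0.  ])])
top post [([301.0, 230.8], 0.61), ([385.7, 201.1], 0.56)]
top post_grip [([303.6, 234.8], 0.66), ([393.3, 201.1], 0.63)]
top insert_point [([338.3, 138.0], 0.38)]
side post [([236.0, 187.3], 0.84), ([298.3, 203.0], 0.83), ([297.6, 175.0], 0.75)]
side post_grip [([299.1, 173.8], 0.79), ([235.2, 157.4], 0.66), ([240.5, 202.6], 0.66), ([298.8, 152.6], 0.64)]
side insert_point [([238.5, 205.4], 0.7), ([236.1, 189.0], 0.39)]
exp origin [[235.67 183.36]] [[236.1  188.57]] [[235.76 158.19]] ins [[236.81 202.72]] [[235.86 185.91]]
```

View pics/c3.png

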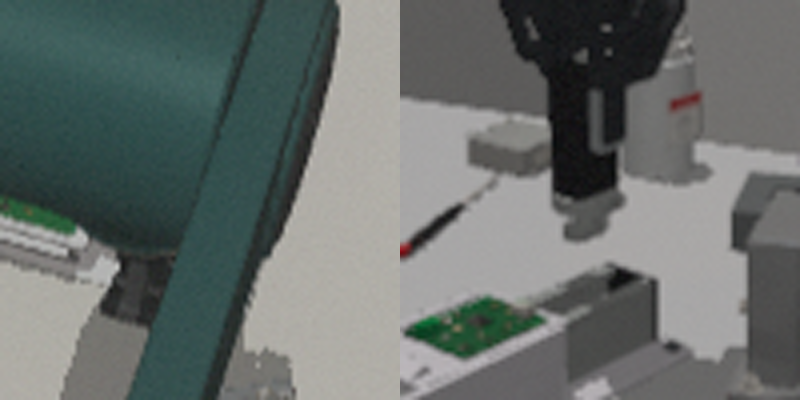

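Run:
```python
from h import *
f=np.mean([arm.grab_frame("side").astype(float) for _ in range(3)],0)[:,:,::-1].astype(np.uint8)
p=(579.7,7.7,-17.05)
L=[((x,-140,47),(x,-55,47)) for x in(-11,11,-20.5,20.5)]+[((-20.5,-140,47),(20.5,-140,47))]+rect(90,300,5)
cv2.imwrite("pics/ov4.png",draw(f,"side",p,L,8,(195,175,90,65)))
```

```text
(no output)
```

View pics/ov4.png

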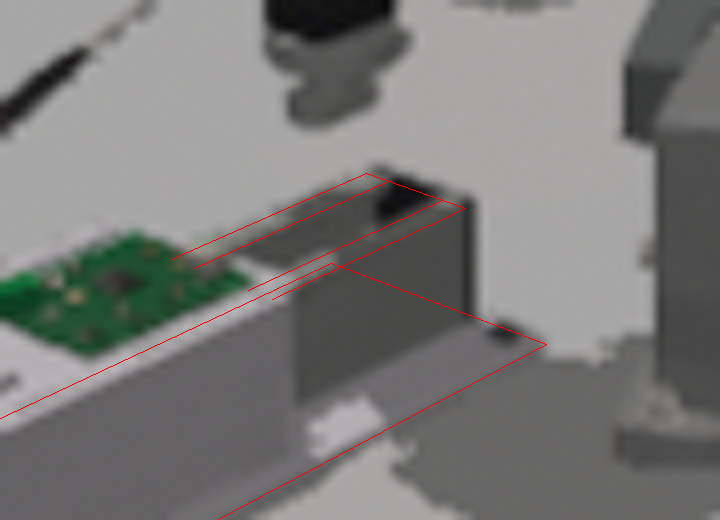

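Run:
```python
from h import *
np.set_printoptions(precision=2,suppress=True)
E=[]
for _ in range(8): arm.grab_frame("side");s=arm.observe();E.append(s["eef_pos"])
E=np.array(E);print(E.mean(0),E.std(0),s["clock"])
s["eef_pos"]=E.mean(0);t=T((579.7,7.7,-17.05),[0,-105,47]);print(goto(t[0],t[1],105,-17.05,s))
```

```text
[550.21 -93.33 138.3 ] [0.02 0.02 0.04] 7.2
(array([33.3 , -1.43, -0.23]), [array([ 0.02, -0.01,  0.01]), array([-179.98,   -0.02,   -0.01])])
```

move_arm(translation=[[10,-1.4,0],[25,-1.4,0],[31,-1.4,0],[31,-1.4,0],[34,-1.4,0],[37,-1.4,0],[40,-1.4,0],[43,-1.4,0],[43,-1.4,0]], turn=[[0,0,0],[0,0,0],[0,0,0],[0,0,0],[0,0,0],[0,0,0],[0,0,0],[0,0,0],[0,0,0]], hand=[1,1,1,1,1,1,1,1,1])

```text
clock: 8.32
eef_pos: [548.7, -92.9, 95.0]
ee_rot: [-0.568, -0.421, 0.569, -0.42]
force: [-0.2, 0.2, -1.9]
finger_gap: 0.272
```

move_arm(translation=[[3,0,0],[6,0,0],[8,0,0],[9,0,0],[9,0,0]], turn=[[0,0,0],[0,0,0],[0,0,0],[0,0,0],[0,0,0]], hand=[1,1,1,1,1])

```text
clock: 8.95
eef_pos: [548.9, -93.0, 86.2]
ee_rot: [-0.569, -0.42, 0.569, -0.42]
force: [-0.4, 0.4, -1.8]
finger_gap: 0.272
```

Head is inside; ease down until the collar touches.

move_arm(translation=[[0.7,0,0],[1.4,0,0],[1.4,0,0]], turn=[[0,0,0],[0,0,0],[0,0,0]], hand=[1,1,1])

```text
clock: 9.32
eef_pos: [549.1, -93.0, 85.7]
ee_rot: [0.569, 0.42, -0.568, 0.421]
force: [-1.7, 0.7, 5.2]
finger_gap: 0.27
```

move_arm(translation=[[-0.6,0,0],[-0.6,0,0],[-0.6,0,0],[-0.6,0,0],[-0.6,0,0],[-0.6,0,0],[-0.6,0,0],[-0.6,0,0],[-0.6,0,0],[-0.6,0,0],[-0.6,0,0],[-0.6,0,0]], turn=[[8,0,0],[16,0,0],[26,0,0],[36,0,0],[46,0,0],[56,0,0],[66,0,0],[76,0,0],[84,0,0],[90,0,0],[90,0,0],[90,0,0]], hand=[1,1,1,1,1,1,1,1,1,1,1,1])

```text
clock: 10.82
eef_pos: [549.0, -93.0, 85.7]
ee_rot: [0.7, -0.104, -0.699, -0.104]
force: [-0.2, 0.7, 0.4]
finger_gap: 0.269
```

Run:
```python
from h import *
np.set_printoptions(precision=2,suppress=True)
for _ in range(3): g=arm.grab_frame("side")
s=arm.observe();print(s["clock"],s["eef_pos"],s["force"],s["moment"],s["finger_gap"],s["qpos"])
p=(579.7,7.7,-17.05)
print(R.from_euler("z",17.05,degrees=True).apply(s["eef_pos"]-[*p[:2],0]))
for y in(-60,-30):
    t=T(p,[0,y,0]);print(y,goto(t[0],t[1],s["eef_pos"][2],-17.05-90,s))
for l in("push_edge",): print([(np.round(d["point"],1).tolist(),round(d["confidence"],2)) for d in arm.mark_of("side",l)][:2])
cv2.imwrite("pics/c5.png",cv2.resize(g[150:260,150:300,::-1],(750,550),interpolation=2))
```

```text
10.975 [549.03 -92.97  85.67] [-1.16  0.29  1.04] [ 0.09  0.11 -0.03] 0.27014261493775554 [-0.29  0.47  1.76  0.    0.92  1.58]
[   0.19 -105.24   85.67]
-60 (array([  0.  , -45.24,   0.13]), [array([ 0.08, -0.01,  0.01]), array([-179.92,   -0.01,   -0.02])])
-30 (array([  0.01, -75.24,   0.09]), [array([ 0.08, -0.01,  0.01]), array([-179.92,   -0.01,   -0.02])])
[([221.8, 206.3], 0.96), ([280.4, 261.9], 0.61)]
```

View pics/c5.png

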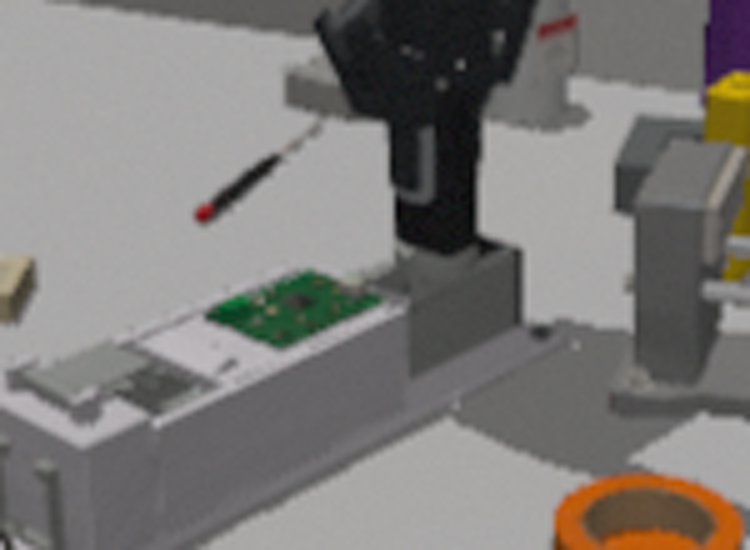

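move_arm(translation=[[0,-8,0],[0,-18,0],[0,-26,0],[0,-32,0],[0,-37,0],[0,-42,0],[0,-47,0],[0,-52,0],[0,-56,0],[0,-60,0],[0,-60,0]], turn=[[0,0,0],[0,0,0],[0,0,0],[0,0,0],[0,0,0],[0,0,0],[0,0,0],[0,0,0],[0,0,0],[0,0,0],[0,0,0]], hand=[1,1,1,1,1,1,1,1,1,1,1], force=90)

```text
clock: 12.4
eef_pos: [566.4, -36.2, 85.7]
ee_rot: [-0.699, 0.105, 0.699, 0.104]
force: [-2.7, -6.4, 5.6]
finger_gap: 0.274
```

Run:
```python
from h import *
np.set_printoptions(precision=2,suppress=True)
for _ in range(2): g=arm.grab_frame("side")
s=arm.observe();U=R.from_euler("z",17.05,degrees=True)
print(s["clock"],U.apply(s["eef_pos"]-[579.7,7.7,0]),U.apply(s["force"]),s["moment"],s["finger_gap"])
```

```text
12.5 [  0.2  -45.96  85.72] [ 0.16 -6.82  6.  ] [-1.23  0.44 -0.02] 0.26695840635878415
```

move_arm(translation=[[0,-3,0],[0,-6,0],[0,-9,0],[0,-11,0],[0,-13,0],[0,-14,0],[0,-14,0]], turn=[[0,0,0],[0,0,0],[0,0,0],[0,0,0],[0,0,0],[0,0,0],[0,0,0]], hand=[1,1,1,1,1,1,1])

```text
clock: 13.38
eef_pos: [570.7, -22.3, 85.7]
ee_rot: [0.699, -0.105, -0.699, -0.105]
force: [-1.6, -4.3, 5.9]
finger_gap: 0.274
```

Run:
```python
from h import *
np.set_printoptions(precision=2,suppress=True)
for _ in range(2): g=arm.grab_frame("side")
s=arm.observe();U=R.from_euler("z",17.05,degrees=True)
print(s["clock"],U.apply(s["eef_pos"]-[579.7,7.7,0]),U.apply(s["force"]),s["moment"],s["finger_gap"])
```

```text
13.475 [  0.11 -31.37  85.7 ] [-0.03 -4.67  6.27] [-0.85  0.24 -0.02] 0.27116353614760214
```

move_arm(translation=[[0,-1,0],[0,-2,0],[0,-2,0]], turn=[[0,0,0],[0,0,0],[0,0,0]], hand=[1,1,1])

```text
clock: 13.85
eef_pos: [570.8, -21.9, 85.8]
ee_rot: [-0.699, 0.105, 0.699, 0.103]
force: [-2.1, -10.8, 5.8]
finger_gap: 0.266
```

Run:
```python
from h import *
np.set_printoptions(precision=2,suppress=True)
for _ in range(2): g=arm.grab_frame("side")
s=arm.observe();U=R.from_euler("z",17.05,degrees=True)
print(s["clock"],U.apply(s["eef_pos"]-[579.7,7.7,0]),U.apply(s["force"]),s["moment"],s["finger_gap"])
```

```text
13.95 [  0.15 -30.9   85.74] [ -0.53 -10.27   6.3 ] [-1.97  0.54 -0.06] 0.2697156937527646
```

move_arm(translation=[[0,-1,0],[0,-2,0],[0,-3,0],[0,-3,0]], turn=[[0,0,0],[0,0,0],[0,0,0],[0,0,0]], hand=[1,1,1,1])

```text
clock: 14.45
eef_pos: [571.0, -21.4, 85.8]
ee_rot: [-0.699, 0.106, 0.7, 0.102]
force: [-5.2, -19.5, 8.9]
finger_gap: 0.272
```

Run:
```python
from h import *
np.set_printoptions(precision=2,suppress=True)
for _ in range(2): g=arm.grab_frame("side")
f=arm.grab_frame("top")
s=arm.observe();U=R.from_euler("z",17.05,degrees=True)
print(s["clock"],U.apply(s["eef_pos"]-[579.7,7.7,0]),U.apply(s["force"]),s["moment"],s["finger_gap"])
cv2.imwrite("pics/top6.png",f[:,:,::-1]);cv2.imwrite("pics/side6.png",g[:,:,::-1])
cv2.imwrite("pics/c6.png",cv2.resize(g[170:270,130:260,::-1],(780,600),interpolation=2))
```

```text
14.6 [  0.2  -30.38  85.84] [  0.14 -19.55   8.35] [-3.79  1.05 -0.01] 0.27009412767918745
```

View pics/c6.png

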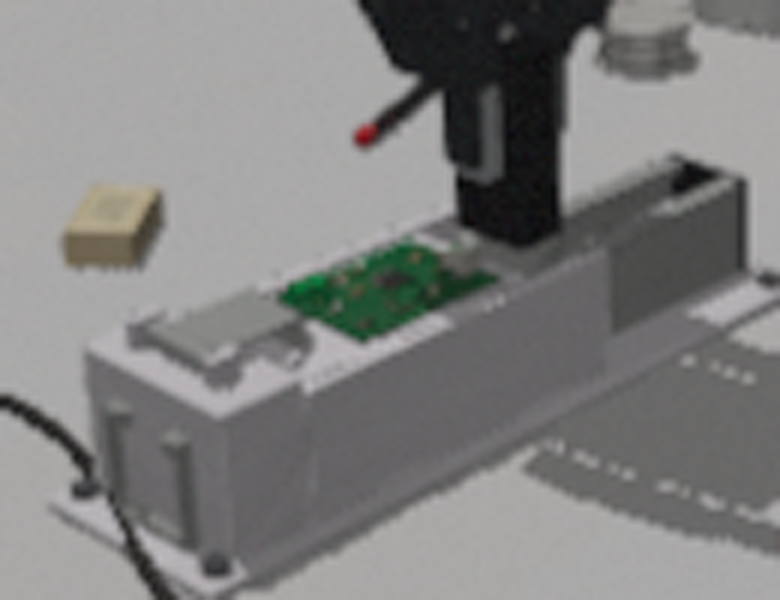

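move_arm(translation=[[0,2,0],[0,3.5,0],[0,3.5,0]], turn=[[0,0,0],[0,0,0],[0,0,0]], hand=[1,1,1])

```text
clock: 14.98
eef_pos: [570.8, -21.9, 85.7]
ee_rot: [-0.699, 0.105, 0.699, 0.104]
force: [-3.1, -7.3, 6.5]
finger_gap: 0.27
```

Run:
```python
from h import *
np.set_printoptions(precision=2,suppress=True)
for _ in range(2): g=arm.grab_frame("side")
s=arm.observe();U=R.from_euler("z",17.05,degrees=True)
print(s["clock"],U.apply(s["eef_pos"]-[579.7,7.7,0]),U.apply(s["force"]),s["moment"],s["finger_gap"])
```

```text
15.075 [  0.18 -30.95  85.72] [-0.16 -9.51  6.21] [-1.59  0.55 -0.05] 0.27211419865567815
```

move_arm(translation=[[0,1.2,0],[0,1.2,0],[0,1.2,0],[0,1.2,0],[0,1.2,0],[0,1.2,0],[0,1.2,0],[0,1.2,0]], turn=[[0,0,0],[0,0,0],[0,0,0],[0,0,0],[0,0,0],[0,0,0],[0,0,0],[0,0,0]], hand=[1,1,0.6,0.5,0.4,0.3,0.2,0.2])

```text
clock: 16.08
eef_pos: [570.6, -21.9, 85.5]
ee_rot: [-0.699, 0.105, 0.699, 0.105]
force: [0.9, -0.1, 0.4]
finger_gap: 0.799
```

move_arm(translation=[[-20,0,0],[-60,0,0],[-110,0,0],[-140,0,0],[-140,60,0],[-140,120,0],[-140,180,0],[-140,240,0],[-140,290,0],[-140,290,0],[-140,290,0]], turn=[[0,0,0],[0,0,0],[0,0,0],[0,0,0],[0,0,0],[0,0,0],[0,0,0],[0,0,0],[0,0,0],[0,0,0],[0,0,0]], hand=[0.2,0.2,0.2,0.2,0.2,0.2,0.2,0.2,0.2,0.2,0.2])

```text
clock: 17.45
eef_pos: [485.5, -298.8, 225.3]
ee_rot: [-0.699, 0.105, 0.699, 0.105]
force: [0.7, 0.6, 0.6]
finger_gap: 0.802
```

Run:
```python
from h import *
np.set_printoptions(precision=2,suppress=True)
g=arm.grab_frame("side");f=arm.grab_frame("top");print(arm.observe()["clock"])
p=(579.7,7.7,-17.05)
print("exp edge -10",proj("top",T(p,[0,-10,51])),proj("side",T(p,[0,-10,51])),"post top",proj("top",T(p,[0,-30,137])))
for c in("top","side"):print(c,[(l,np.round(d["point"],1).tolist(),round(d["confidence"],2)) for l in("push_edge","post_grip","tape","reel","sink") for d in arm.mark_of(c,l)[:3]])
a=cv2.resize(f[125:225,125:265,::-1],None,fx=4,fy=4,interpolation=2)
b=cv2.resize(g[165:265,130:270,::-1],None,fx=4,fy=4,interpolation=2)[:, :]
cv2.imwrite("pics/c7.png",cv2.resize(np.vstack([a,b]),None,fx=.75,fy=.75,interpolation=3))
```

```text
17.55
exp edge -10 [[195.86 174.13]] [[207.87 214.3 ]] post top [[198.8  171.79]]
top [('push_edge', [199.2, 173.2], 0.7), ('post_grip', [201.7, 170.4], 0.74), ('post_grip', [305.2, 232.8], 0.51), ('tape', [185.5, 254.8], 0.88), ('reel', [340.4, 137.6], 0.91), ('sink', [341.1, 268.4], 0.61), ('sink', [197.3, 175.0], 0.19)]
side [('push_edge', [210.3, 211.4], 0.74), ('post_grip', [213.8, 187.2], 0.8), ('post_grip', [297.1, 176.7], 0.69), ('post_grip', [296.3, 152.0], 0.54), ('tape', [279.2, 260.0], 0.59), ('reel', [238.5, 178.6], 0.48), ('sink', [335.8, 198.2], 0.5), ('sink', [207.0, 210.3], 0.16)]
```

View pics/c7.png

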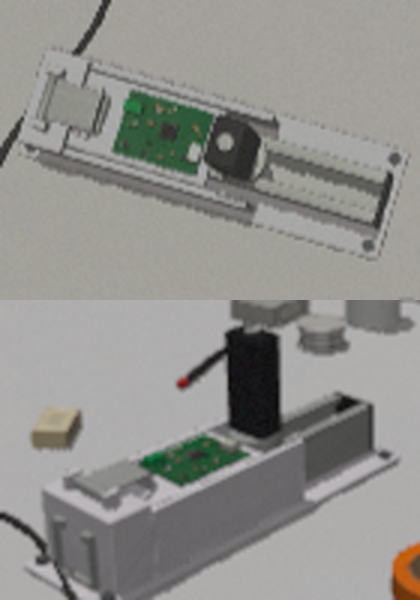

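Run:
```python
from h import *
f=np.mean([arm.grab_frame("top").astype(float) for _ in range(4)],0)[:,:,::-1].astype(np.uint8)
g=np.mean([arm.grab_frame("side").astype(float) for _ in range(4)],0)[:,:,::-1].astype(np.uint8)
p=(579.7,7.7,-17.05)
L=[((-30,-10,55),(30,-10,55)),((-31.5,100,62),(31.5,100,62)),((-30,85,59),(30,85,59))]
a=draw(f,"top",p,L,8,(140,130,75,60));b=draw(g,"side",p,L,8,(145,190,75,60))
cv2.imwrite("pics/c8.png",cv2.resize(np.vstack([a,b]),None,fx=.62,fy=.62,interpolation=3))
```

```text
(no output)
```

View pics/c8.png

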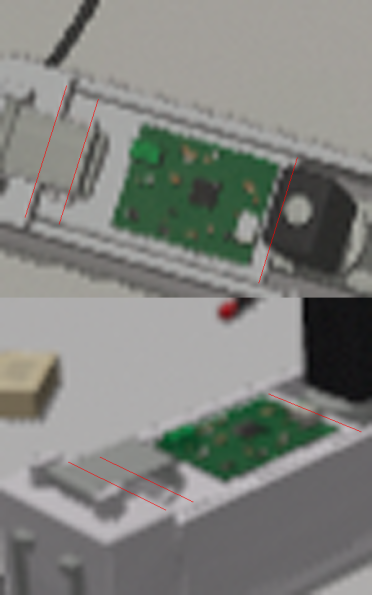

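```bash
python3 -c "
from bench import arm
print(arm.observe()['clock']);print(arm.finish_job())"
```

```text
18.45
the job is handed in; nothing more can be done
None
```

I did the whole sequence in the order asked and handed the job in at 18.5 s. `finish_job` returns no verdict, so I don't know how it was judged.

**What I did:** I took the black post out of the holder and lowered it through the slot until the collar touched the strut. I turned it a quarter turn and slid it along the slot to push the carrier home. Then I eased off the push, let go and moved the arm clear. The purple and yellow look-alikes were left alone.

**What the last checks showed:**
- **Carrier home:** it stopped hard with the post axis at fixture y of about -30.4 mm under 19.5 N. The final overlays put the carrier's -y edge at y = -10 mm, with no gap at the end stop.
- **Clip:** the leaf lies flat, with its bead behind the ridge line. The push force fell from 6.8 N to 4.7 N before the hard stop, which fits the clip riding over. I could only judge the clip from the pictures and force readings.
- **Post:** it stands upright, with the grip's long side across the slot. At the last reading before release the collar still pressed the carrier with 9.5 N. I then backed the arm off another 1.2 mm while opening, so a gap of a few tenths of a millimetre can't be ruled out.
- **Bystanders:** the tape is where it was, within detector noise. The reel and sink were checked only by eye in the early views and by later detections; I saw no sign that they moved.

**What disagreed:** the network's `push_edge` mark was about 3 pixels (roughly 7 mm) off the home position in both views. I put this down to detector noise, because the hard stop and the overlays agree with each other.

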